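# Load the centrifuge in balance

## Task

Load the open centrifuge for a balanced spin with the four tubes from the blue racks: the tube with red contents goes into the orange-collared bucket and the yellow one straight across the rotor from it; the green-capped tube goes into the next bucket clockwise from the red contents, seen from above, and the red-capped clear tube straight across from the green-capped one. Seat each tube fully home in its bucket and leave it there.

Things in the scene. Friction and masses are not known exactly. Their poses are not given: they have to be found in the camera images.
- red_tube: 15 ml screw-cap tube, 101 mm long, standing upright in a rack: body 16.4 mm diameter, cap 20.4 mm diameter over the top 13 mm. Origin: centre of its bottom end; z runs up to the cap. Blue cap, RED contents. (Both light blue racks are fixed, 62 x 150 mm, top 62 mm above the bench; each holds two tubes, whose upper 42 mm stand out.)
- yellow_tube: 15 ml screw-cap tube, 101 mm long, standing upright in a rack: body 16.4 mm diameter, cap 20.4 mm diameter over the top 13 mm. Origin: centre of its bottom end; z runs up to the cap. Blue cap, YELLOW contents.
- green_cap_tube: 15 ml screw-cap tube, 101 mm long, standing upright in a rack: body 16.4 mm diameter, cap 20.4 mm diameter over the top 13 mm. Origin: centre of its bottom end; z runs up to the cap. GREEN cap, clear pale contents.
- red_cap_tube: 15 ml screw-cap tube, 101 mm long, standing upright in a rack: body 16.4 mm diameter, cap 20.4 mm diameter over the top 13 mm. Origin: centre of its bottom end; z runs up to the cap. RED cap, clear pale contents.
- bucket_1: Dark upright tube bucket, 44 mm across, fixed in the rotor 66 mm from its spindle: place 1, the only ORANGE collar and funnel. Origin: centre of the bore's floor, where the tube's bottom rests, 56 mm above the bench; the funnel mouth is 61 mm above it, 36 mm wide, narrowing within 15 mm to a 21.5 mm bore.
- bucket_2: Dark upright tube bucket, 44 mm across, fixed in the rotor 66 mm from its spindle: place 2, black collar and funnel, next clockwise (seen from above) from the orange one. Origin: centre of the bore's floor, where the tube's bottom rests, 56 mm above the bench; the funnel mouth is 61 mm above it, 36 mm wide, narrowing within 15 mm to a 21.5 mm bore.
- bucket_3: Dark upright tube bucket, 44 mm across, fixed in the rotor 66 mm from its spindle: place 3, black collar and funnel, straight across from the orange one. Origin: centre of the bore's floor, where the tube's bottom rests, 56 mm above the bench; the funnel mouth is 61 mm above it, 36 mm wide, narrowing within 15 mm to a 21.5 mm bore.
- bucket_4: Dark upright tube bucket, 44 mm across, fixed in the rotor 66 mm from its spindle: place 4, black collar and funnel, next anticlockwise (seen from above) from the orange one. Origin: centre of the bore's floor, where the tube's bottom rests, 56 mm above the bench; the funnel mouth is 61 mm above it, 36 mm wide, narrowing within 15 mm to a 21.5 mm bore.
- centrifuge: White round bench centrifuge, fixed, 292 mm across; clear lid open at the back, leaning well back from a hinge 155 mm behind the spindle. Origin: on the bench under the spindle, x to the back. Bowl rim 137 mm high, bowl 254 mm wide. The four-bucket rotor turns with light friction (0.06 N m) and may shift when touched. A seated tube's top is 157 mm above the bench.
There are look-alikes about, which are no part of the job. Leave any purple look-alike of the yellow_tube alone.

How it is judged:
By the outcome, as a careful person would: the job done as asked, in the order asked, and still so for the second after the job is handed in, with the robot touching nothing.
It also fails if it takes over 106 s, if anything falls off the work surface, if the arm or the gripper's body presses on something with over 40 N, if the wrist force passes 120 N, or if a joint passes its speed limit or range.

## Robot

A 7-joint arm with a two-finger parallel gripper is mounted at the origin on a cart in front of the work surface, level with it; the furniture and walls round the work are solid. World frame = base frame: x ahead of the robot, y to its left, z up, the work surface at z = 0. Lengths are in m, angles in degrees, forces in N, time in s.
With the tool pointing down it reaches from about 0.35 to 0.9 m from the base axis. Payload 8.1 kg.
Tool frame: the origin (TCP) lies at the very end of the fingers, on their centre line; the grasp point (between the pads) lies 19 mm behind it; y points along the fingers, x is the direction in which the jaws open and shut, and the axes are right-handed (so a half turn about y gives the same grasp; the last joint's range is limited). The gripper opens to 92 mm and grips with 3 to 60 N. Pads are 19 mm wide; open, the fingers measure 130 mm over their backs; the gripper's body (75 mm by 190 mm) begins 47 mm behind the grasp point.
Start: joints at [-70.68, 24.895, 1.432, 90.138, -0.665, 64.973, -4.303], TCP at [0.266, 0.566, 0.227] pointing down, gripper open.
Joint ranges: [-149.89, 149.89], [-25.12, 119.58], [-72.63, 75.52], [4.76, 147.25], [-75.54, 255.54], [6.69, 114.76], [-157.13, 157.13]. Speed limits (degrees/s): [127.2, 127.2, 172.46, 172.46, 180, 180, 180].

## Interface

Orientations are given as a 3x3 rotation matrix whose columns are the frame's x, y, z axes.
In Python, from cell import status, imaging, manip, silhouettes, pinpoint gives the robot as it stands.
- The arm moves only by the tool carry_out, never from a script. Its argument "motion" is a list of rows, each an object of numbers: "tx", "ty", "tz": the shift along the world's x, y, z in cm; "turn": the turn about the world's z in rad. In form: [{"tx": .., "ty": .., "tz": .., "turn": ..}, ...]. A call has 1 to 5 rows; each row shifts and turns the commanded pose from where the row before left it; what a row does not reach is not made up. A row lasts 1/12 s, in which the tool goes at most 41.7 mm and 7.16 degrees, less where a joint would pass 70% of its speed; a pose out of reach is approached as far as the arm can. A call with a gripper value outside its range is refused whole. "gripper" is the closure, from 0 (fully open) to 1 (shut), set as the call begins (left out, the last holds). The fingers move at their own pace and stop on an object; "squeeze" is the grip in N (left out, the last holds). Time passes only in rows, so rows that do not move let the fingers close. It gives the time, the measured TCP pose, the force and the opening at its end, in the units of the state.
- status.sense(): the state, without advancing time (a new reading comes with each control period).
- imaging.camera(name): name is "side" or "top" or "wrist"; returns (picture, depth): 400x640x3 uint8, red, green, blue; 400x640 float32, m along the optical axis (not along the pixel's ray), 0 where there is no reading.
- imaging.camera_info(name): a dict with "camera_matrix" (3x3 intrinsics, pixels), "rvec" (rotation vector, rad) and "tvec" (3), from world to camera coordinates, as OpenCV has them; the wrist camera has in their place "T_tool_cam" (4x4, takes a point from camera to tool coordinates, whose origin is the TCP and whose axes are the tool frame's). Camera axes: x right, y down, z forward; pixel columns grow to the right and rows downward; lengths in m; the calibration is good to about 2 mm. A picture is of the moment at which its call begins: read the wrist's pose just before it. camera_info takes no time and is no camera call.
- manip.close_job(): hands the job in, once; it reports no verdict.
Trained networks look in the newest picture that a camera, given by its name, has taken for a name from the list of things; names that differ only in an ending like _2 or _b are one class to them, and where a whole thing is asked for, a point or a joint stands for the part that bears it (a point fixed in the world has none). Each returns a list of dicts, best first, with "score" (0 to 1); they miss things now and then, are a little off and sometimes report something else, mostly with a low value. They report only what shows in the picture. A call takes as long as a camera call. They do not tell look-alikes from the thing itself.
- silhouettes(name, camera): "region" (400x640 bool, what is visible of it) and "at" ([column, row] in pixels, amid what is visible of it).
- pinpoint(name, camera): "at" ([column, row] in pixels: a listed point, or the origin of a listed thing).
The state is a dict: "time": time; "joint_pos": joint angles; "qvel": joint speeds; "tau": joint torques, N m; "tcp_pos": TCP position; "tcp_rot": TCP orientation; "wrist_force": force on the tool from outside, world axes, zero at the start; "moment": the same for the moment, N m; "width": finger opening in m.
Only numpy, scipy, OpenCV 4.12 (cv2) and the standard library are available. Lean on these libraries where they do the work, as an engineer would, in place of code of your own. Each camera call takes 0.05 s, during which the arm holds its last target. There are 200 camera calls.

## Working session

There is one attempt and no reset: what is moved stays moved. The work goes in short steps, Python scripts to look and compute and a tool call to move; the robot and the scene stay as the last step left them, time stands still between calls to the robot, and variables do not carry over. Pictures are saved under pics/ and viewed, about 12 in all and at most 16, crops included, and the job is handed in when it is done.

Besides the shell and the picture viewer there is one more tool, called after "Emit:" as name(argument=value, ...) on one line, values as JSON. carry_out: Moves the arm, as the interface text tells. Its arguments: {"type":"object","properties":{"motion":{"type":"array"},"gripper":{"type":"number"},"squeeze":{"type":"number"}},"required":["motion"]}

```bash
ls; mkdir -p pics; python3 - <<'E'
from cell import status, imaging
import cv2
for n in ["top","side"]:
    p,d=imaging.camera(n); cv2.imwrite(f"pics/{n}0.png",p[:,:,::-1])
    i=imaging.camera_info(n); print(n,i)
print(imaging.camera_info("wrist"))
s=status.sense(); print(s)
E
```

```text
pics
top {'camera_matrix': array([[408.09346558,   0.        , 325.11146039],
       [  0.        , 408.09346558, 201.60741867],
       [  0.        ,   0.        ,   1.        ]]), 'rvec': array([ 2.12128506, -2.06683572,  0.25056293]), 'tvec': array([-0.07158741,  0.49821468,  0.88658153])}
side {'camera_matrix': array([[396.46737894,   0.        , 316.11482205],
       [  0.        , 396.46737894, 204.74194941],
       [  0.        ,   0.        ,   1.        ]]), 'rvec': array([ 2.07976976, -0.27017744,  0.17781623]), 'tvec': array([-0.48971264,  0.09107551,  0.88578651])}
{'camera_matrix': array([[314.34588831,   0.        , 320.97161835],
       [  0.        , 314.34588831, 196.8596531 ],
       [  0.        ,   0.        ,   1.        ]]), 'T_tool_cam': array([[ 9.99999941e-01, -7.11153484e-05, -3.37451011e-04,
        -4.18080442e-04],
       [ 3.01987701e-04, -2.91948014e-01,  9.56434141e-01,
        -1.58479556e-01],
       [-1.66535300e-04, -9.56434186e-01, -2.91947975e-01,
         7.93453513e-02],
       [ 0.00000000e+00,  0.00000000e+00,  0.00000000e+00,
         1.00000000e+00]])}
{'time': 0.1, 'joint_pos': array([-70.67943982,  24.93380162,   1.43099637,  90.18247982,
        -0.66474938,  64.97333697,  -4.3033225 ]), 'qvel': array([-0.0342587 , -0.07032157, -0.01488448, -0.02886004,  0.00891321,
       -0.01226687, -0.02775222]), 'tau': array([ 3.28238319e-03, -6.69129610e+01,  9.88078639e-01, -3.15145397e+01,
       -6.05251011e-02,  3.72740929e-02,  5.32542185e-05]), 'tcp_pos': array([0.2659604 , 0.56509401, 0.22601843]), 'tcp_rot': array([[ 4.25836320e-01, -4.85322941e-04, -9.04800084e-01],
       [ 9.04799111e-01, -1.33354337e-03,  4.25836577e-01],
       [-1.41325841e-03, -9.99998993e-01, -1.28751435e-04]]), 'wrist_force': array([-0.12356771, -0.85609338,  0.65398601]), 'moment': array([ 0.01105362, -0.03242588, -0.00434656]), 'width': 0.09160019665758536}
```

View pics/top0.png

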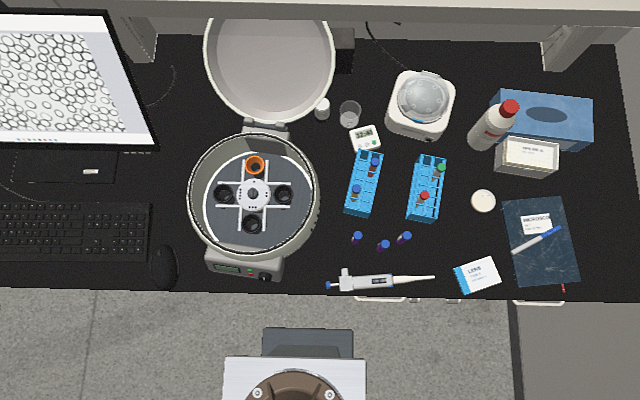

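View pics/side0.png

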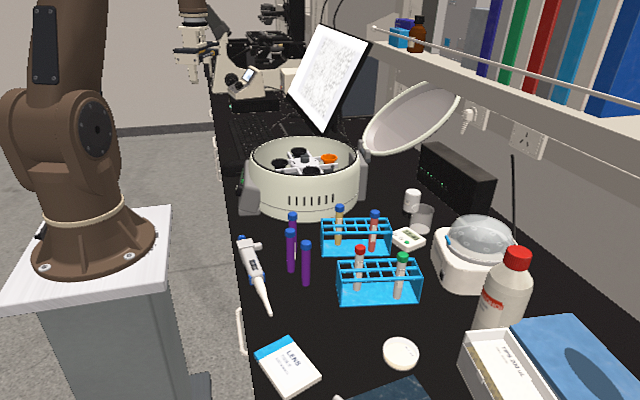

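The top view shows orange funnel at (255,165), black ones at right (282,194), front (252,223) and left (222,194). In the left rack, red contents is at the back (375,160) and yellow at the front (356,188). In the right rack, green cap is at (440,168) and red cap at (424,195). Three purple decoys stand free at (357–404,240). Next I'll measure these with depth.

```bash
cat > h.py <<'E'
from cell import status, imaging, silhouettes, pinpoint
import cv2, numpy as np
def T_wc(cam, s=None):
    i=imaging.camera_info(cam)
    if cam=="wrist":
        s=s or status.sense(); A=np.eye(4); A[:3,:3]=s["tcp_rot"]; A[:3,3]=s["tcp_pos"]
        return i["camera_matrix"], A@i["T_tool_cam"]
    A=np.eye(4); A[:3,:3]=cv2.Rodrigues(i["rvec"])[0]; A[:3,3]=i["tvec"]
    return i["camera_matrix"], np.linalg.inv(A)
def cloud(cam):
    K,T=T_wc(cam); p,d=imaging.camera(cam)
    v,u=np.mgrid[:400,:640]
    P=np.stack([(u-K[0,2])/K[0,0]*d,(v-K[1,2])/K[1,1]*d,d],-1)@T[:3,:3].T+T[:3,3]
    P[d==0]=np.nan
    return p,P
def ray(cam,uv,z):
    K,T=T_wc(cam); r=T[:3,:3]@np.linalg.solve(K,[uv[0],uv[1],1]); t=T[:3,3]
    return t+r*(z-t[2])/r[2]
E
python3 - <<'E'
from h import *
np.set_printoptions(precision=4,suppress=True)
p,P=cloud("top")
for n in ["red_tube","yellow_tube","green_cap_tube","red_cap_tube"]:
    for r in silhouettes(n,"top"):
        q=P[r["region"]]; q=q[q[:,2]>0.095]
        print(n,round(r["score"],2),np.round(r["at"]),len(q), q.min(0),q.max(0),(q.min(0)+q.max(0))/2) if len(q) else print(n,r["score"],r["at"])
for n in ["bucket_1","bucket_2","bucket_3","bucket_4","centrifuge"]:
    for r in pinpoint(n,"top"):
        print(n,round(r["score"],2),np.round(r["at"]),ray("top",r["at"],0.056 if n[0]=="b" else 0))
# geometry: orange mouth, decoys, tall stuff
hsv=cv2.cvtColor(p,cv2.COLOR_RGB2HSV)
m=(hsv[...,0]<15)&(hsv[...,1]>150)&(P[...,2]>.08)&(P[...,1]>.05)&(P[...,2]<.15)
q=P[m];print("orange",len(q),q.min(0),q.max(0))
# pure blue/caps by height slab in rack area
m=((P[...,2]>.096)&(P[...,2]<.13)&(P[...,0]>.3)).astype(np.uint8); m[:, :330]=0
n,l,st,c=cv2.connectedComponentsWithStats(m)
for k in range(1,n):
    if st[k,4]>8:
        q=P[l==k];print(c[k],st[k,4],np.nanmin(q,0),np.nanmax(q,0),p[l==k].mean(0))
E
```

```text
red_tube 0.56 [374. 164.] 70 [ 0.5769 -0.1788  0.096 ] [ 0.5971 -0.1602  0.1069] [ 0.587  -0.1695  0.1015]
yellow_tube 0.65 [384. 246.] 61 [ 0.3905 -0.1992  0.0953] [ 0.4078 -0.1819  0.1046] [ 0.3991 -0.1906  0.1   ]
yellow_tube 0.64 [357. 192.] 64 [ 0.5125 -0.1362  0.0952] [ 0.5296 -0.1182  0.1079] [ 0.5211 -0.1272  0.1015]
yellow_tube 0.41 [353. 238.] 68 [ 0.4083 -0.1411  0.0962] [ 0.4263 -0.1233  0.1054] [ 0.4173 -0.1322  0.1008]
green_cap_tube 0.6 [222. 193.] 249 [0.4786 0.144  0.0953] [0.52   0.186  0.1224] [0.4993 0.165  0.1088]
green_cap_tube 0.43 [439. 170.] 68 [ 0.5681 -0.3276  0.0954] [ 0.5864 -0.3097  0.1078] [ 0.5772 -0.3187  0.1016]
bucket_1 0.86 [256. 175.] [0.562  0.1073 0.056 ]
bucket_1 0.78 [286. 200.] [0.5016 0.0326 0.056 ]
bucket_1 0.72 [256. 229.] [0.4314 0.098  0.056 ]
bucket_1 0.61 [229. 203.] [0.4909 0.1643 0.056 ]
bucket_1 0.29 [414. 206.] [ 0.4958 -0.2661  0.056 ]
bucket_2 0.86 [256. 175.] [0.562  0.1073 0.056 ]
bucket_2 0.78 [286. 200.] [0.5016 0.0326 0.056 ]
bucket_2 0.72 [256. 229.] [0.4314 0.098  0.056 ]
bucket_2 0.61 [229. 203.] [0.4909 0.1643 0.056 ]
bu
[... 1249 characters left out ...]
5769 -0.1788  0.096 ] [ 0.5971 -0.1602  0.1069] [ 64.8429 102.7286 170.7714]
[441.0597 167.    ] 67 [ 0.5681 -0.3276  0.0971] [ 0.5864 -0.3097  0.1078] [ 71.6269 159.2537 110.2985]
[356.2353 188.4118] 68 [ 0.5125 -0.1362  0.0967] [ 0.5315 -0.1179  0.1079] [ 65.2353 106.4412 178.7941]
[424.4189 194.5946] 74 [ 0.5022 -0.289   0.0962] [ 0.5216 -0.27    0.1078] [170.6081  73.3514  74.027 ]
[358.0441 234.9559] 68 [ 0.4083 -0.1411  0.0962] [ 0.4263 -0.1233  0.1054] [ 66.7206 105.3088 178.9559]
[406.9853 235.    ] 68 [ 0.411  -0.2477  0.0969] [ 0.429  -0.2296  0.1045] [ 67.1029 106.7794 182.4853]
[385.2353 243.5   ] 68 [ 0.3905 -0.1997  0.0977] [ 0.4101 -0.1819  0.1046] [ 67.1029 106.9265 181.9412]
```

Emit:
carry_out(motion=[{"tx":1.0,"ty":-2.0,"tz":0.4,"turn":0.04},{"tx":1.75,"ty":-3.55,"turn":0.1},{"tx":1.75,"ty":-3.55,"turn":0.1},{"tx":1.75,"ty":-3.55,"turn":0.1},{"tx":1.75,"ty":-3.55,"turn":0.1}], gripper=0.45, squeeze=30)

```text
validation failed for argument at $.mo...
```

Emit:
carry_out(motion=[{"tx":1.75,"ty":-3.55},{"tx":1.75,"ty":-3.55},{"tx":1.75,"ty":-3.55},{"tx":1.75,"ty":-3.55},{"tx":1.75,"ty":-3.55}])

```text
validation failed for argument at $.mo...
```

Emit:
carry_out(motion=[{"tx":1.75,"ty":-3.55},{"tx":1.75,"ty":-3.55},{"tx":1.75,"ty":-3.55},{"tx":1.0,"ty":-2.0},{}])

```text
validation failed for argument at $.mo...
```

```bash
python3 - <<'E'
from h import *
np.set_printoptions(precision=4,suppress=True)
s=status.sense(); print(s["time"],s["tcp_pos"],s["tcp_rot"],s["width"])
p,P=cloud("wrist"); cv2.imwrite("pics/w1.png",p[:,:,::-1]); np.savez("w1",p=p,P=P)
for r in pinpoint("bucket_1","wrist"):
    print(round(r["score"],2),np.round(r["at"]),ray("wrist",r["at"],0.056))
hsv=cv2.cvtColor(p,cv2.COLOR_RGB2HSV)
m=(hsv[...,0]<16)&(hsv[...,1]>150)&(P[...,2]>.112)&(P[...,2]<.13)
q=P[m];print("orange",len(q),q.min(0),q.max(0),(q.min(0)+q.max(0))/2)
m=((P[...,2]>.112)&(P[...,2]<.13)).astype(np.uint8)
n,l,st,c=cv2.connectedComponentsWithStats(m)
for k in range(1,n):
    if st[k,4]>60:
        q=P[l==k];print(c[k],st[k,4],np.nanmin(q,0),np.nanmax(q,0),((np.nanmin(q,0)+np.nanmax(q,0))/2),p[l==k].mean(0))
E
```

```text
0.6 [0.2661 0.5655 0.2267] [[ 0.4258  0.     -0.9048]
 [ 0.9048  0.      0.4258]
 [ 0.     -1.     -0.    ]] 0.09163950784714063Traceback (most recent call last):
  File "<stdin>", line 9, in <module>
    return umr_minimum(a, axis, None, out, keepdims, initial, where)
ValueError: zero-size array to reduction operation minimum which has no identity
```

View pics/w1.png

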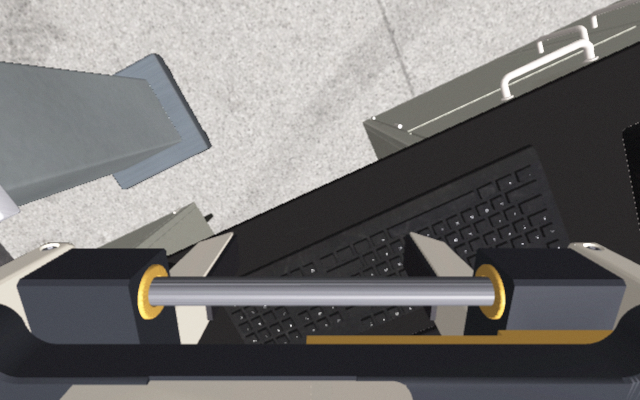

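The wrist view shows the desk and keyboard, with the gripper hiding rows below about 245. The moves were refused because every field has to be given, so I'll resend them complete.

Emit:
carry_out(motion=[{"tx":1.0,"ty":-2.0,"tz":0.4,"turn":0.04},{"tx":2.0,"ty":-3.4,"tz":0,"turn":0.1},{"tx":2.0,"ty":-3.4,"tz":0,"turn":0.1},{"tx":2.0,"ty":-3.4,"tz":0,"turn":0.1},{"tx":2.0,"ty":-3.4,"tz":0,"turn":0.1}], gripper=0.45, squeeze=30)

```text
time: 1.12
tcp_pos: [0.3567, 0.4079, 0.2309]
tcp_rot: [[-0.006, 0.0, -1.0], [1.0, 0.0, -0.006], [0.0, -1.0, -0.0]]
wrist_force: [0.6, -0.4, 0.2]
width: 0.0631
```

Emit:
carry_out(motion=[{"tx":2.0,"ty":-3.4,"tz":0,"turn":0},{"tx":2.0,"ty":-3.4,"tz":0,"turn":0},{"tx":2.0,"ty":-3.4,"tz":0,"turn":0},{"tx":2.0,"ty":-3.4,"tz":0,"turn":0},{"tx":2.0,"ty":-3.4,"tz":0,"turn":0}])

```text
time: 1.53
tcp_pos: [0.4568, 0.2377, 0.2311]
tcp_rot: [[-0.0, 0.001, -1.0], [1.0, 0.0, -0.0], [0.0, -1.0, -0.001]]
wrist_force: [1.0, 0.5, -1.3]
width: 0.0503
```

Emit:
carry_out(motion=[{"tx":2.0,"ty":-3.4,"tz":0,"turn":0},{"tx":2.0,"ty":-3.4,"tz":0,"turn":0},{"tx":2.0,"ty":-3.4,"tz":0,"turn":0},{"tx":1.0,"ty":-2.0,"tz":0,"turn":0},{"tx":0,"ty":0,"tz":0,"turn":0}])

```text
time: 1.95
tcp_pos: [0.5286, 0.1111, 0.231]
tcp_rot: [[0.008, 0.002, -1.0], [1.0, -0.003, 0.008], [-0.003, -1.0, -0.002]]
wrist_force: [0.7, -0.5, -0.0]
width: 0.0501
```

```bash
cat > look.py <<'E'
from h import *
import sys
np.set_printoptions(precision=4,suppress=True)
s=status.sense(); print(s["time"],s["tcp_pos"],s["tcp_rot"][:,0],s["width"],s["wrist_force"])
p,P=cloud("wrist"); cv2.imwrite(f"pics/{sys.argv[1]}.png",p[:,:,::-1])
lo,hi=map(float,sys.argv[2:4])
m=((P[...,2]>lo)&(P[...,2]<hi)).astype(np.uint8); m[245:]=0
n,l,st,c=cv2.connectedComponentsWithStats(m)
for k in range(1,n):
    if st[k,4]>60:
        q=P[l==k];a,b=np.nanmin(q,0),np.nanmax(q,0);print(c[k].round(),st[k,4],a,b,"mid",(a+b)/2,p[l==k].mean(0).round())
E
python3 look.py w2 .112 .13
python3 -c "
from h import *
for r in pinpoint('bucket_1','wrist'): print(round(r['score'],2),np.round(r['at']),ray('wrist',r['at'],0.056).round(4))"
```

```text
1.95 [0.5286 0.1111 0.231 ] [ 0.0082  1.     -0.0025] 0.05005990474247915 [ 0.7462 -0.4619 -0.0399]
[167. 157.] 918 [ 0.3871 -0.0365  0.112 ] [0.5804 0.03   0.13  ] mid [ 0.4838 -0.0032  0.121 ] [163. 163. 154.]
[304.  81.] 1222 [0.4125 0.0763 0.112 ] [0.4564 0.1194 0.1206] mid [0.4345 0.0978 0.1163] [40. 39. 42.]
[449. 184.] 465 [0.4318 0.206  0.1121] [0.582 0.234 0.13 ] mid [0.5069 0.22   0.121 ] [122. 122. 115.]
[384. 160.] 1010 [0.4775 0.143  0.112 ] [0.521  0.1866 0.1205] mid [0.4992 0.1648 0.1163] [39. 38. 41.]
[231. 163.] 1011 [0.479  0.0112 0.112 ] [0.5225 0.0551 0.1209] mid [0.5008 0.0332 0.1164] [36. 35. 39.]
[308. 161.] 566 [0.4844 0.0857 0.112 ] [0.5159 0.1134 0.13  ] mid [0.5002 0.0996 0.121 ] [114. 119. 127.]
[310. 227.] 626 [0.5442 0.0781 0.112 ] [0.5814 0.1215 0.1203] mid [0.5628 0.0998 0.1162] [225. 134.  46.]
0.79 [309.  83.] [0.4301 0.1046 0.056 ]
0.76 [313. 210.] [0.5641 0.1076 0.056 ]
0.66 [252. 153.] [0.5001 0.0429 0.056 ]
0.56 [372. 150.] [0.4973 0.1707 0.056 ]
```

View pics/w2.png

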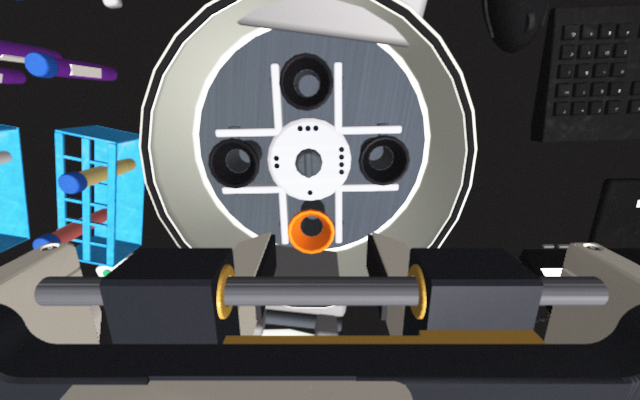

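Wrist view: orange (310,232), black front (306,80), right (232,163), left (384,160), so the buckets are well measured. The rack tube with yellow contents is at (70,182) and the red-contents one at (45,242). Next is the red-contents tube.

Emit:
carry_out(motion=[{"tx":0.8,"ty":-3.9,"tz":0,"turn":0},{"tx":0.8,"ty":-3.9,"tz":0,"turn":0},{"tx":0.8,"ty":-3.9,"tz":0,"turn":0},{"tx":0.8,"ty":-3.9,"tz":0,"turn":0},{"tx":0.8,"ty":-3.7,"tz":-1.0,"turn":0}])

```text
time: 2.47
tcp_pos: [0.5673, -0.0755, 0.2224]
tcp_rot: [[-0.003, 0.003, -1.0], [1.0, 0.001, -0.003], [0.001, -1.0, -0.003]]
wrist_force: [1.4, 0.0, 0.1]
width: 0.0503
```

Emit:
carry_out(motion=[{"tx":0.8,"ty":-3.5,"tz":-2.0,"turn":0},{"tx":0.8,"ty":-3.3,"tz":-2.0,"turn":0},{"tx":0.3,"ty":-1.8,"tz":-2.0,"turn":0},{"tx":0,"ty":0,"tz":0,"turn":0},{"tx":0,"ty":0,"tz":0,"turn":0}])

```text
time: 2.88
tcp_pos: [0.5845, -0.1606, 0.1595]
tcp_rot: [[0.0, -0.003, -1.0], [1.0, 0.001, 0.0], [0.001, -1.0, 0.003]]
wrist_force: [-0.8, 0.9, 0.3]
width: 0.0505
```

```bash
python3 look.py w3 .099 .112
```

```text
2.8833 [ 0.5845 -0.1606  0.1595] [0.0001 1.     0.0011] 0.05045407136156609 [-0.7747  0.8829  0.267 ]
[507. 112.] 2370 [ 0.4458 -0.0471  0.099 ] [0.6088 0.0026 0.112 ] mid [ 0.5273 -0.0223  0.1055] [162. 162. 153.]
[621.  52.] 620 [0.4702 0.015  0.0991] [0.4828 0.0395 0.1115] mid [0.4765 0.0273 0.1053] [193. 193. 197.]
[630.  97.] 844 [0.4856 0.0269 0.099 ] [0.5172 0.0464 0.112 ] mid [0.5014 0.0367 0.1055] [40. 41. 44.]
[597.  95.] 182 [0.4905 0.0173 0.099 ] [0.5132 0.0255 0.1061] mid [0.5019 0.0214 0.1026] [47. 48. 51.]
[141. 111.] 826 [ 0.5011 -0.2903  0.099 ] [ 0.521  -0.2703  0.1065] mid [ 0.511  -0.2803  0.1028] [235.  86.  79.]
[369. 127.] 713 [ 0.5118 -0.1387  0.0992] [ 0.5316 -0.1185  0.1066] mid [ 0.5217 -0.1286  0.1029] [ 87. 158. 242.]
[609. 136.] 732 [0.5196 0.0159 0.0991] [0.5323 0.0544 0.1115] mid [0.526  0.0351 0.1053] [205. 205. 208.]
[638. 203.] 74 [0.5656 0.0678 0.099 ] [0.5829 0.0728 0.1031] mid [0.5743 0.0703 0.1011] [109. 110. 115.]
[101. 205.] 677 [ 0.5669 -0.33    0.0991] [ 0.5872 -0.3099  0.106 ] mid [ 0.577  -0.3199  0.1026] [ 87. 218. 159.]
[308. 217.] 584 [ 0.5763 -0.1799  0.0991] [ 0.5959 -0.1608  0.1062] mid [ 0.5861 -0.1704  0.1026] [ 88. 156. 237.]
```

View pics/w3.png

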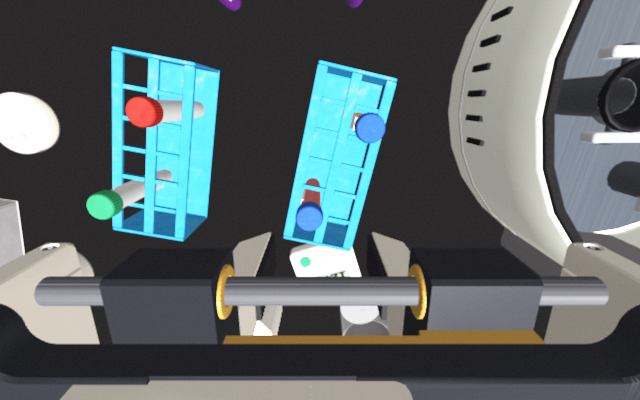

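Wrist view: red contents at (310,215) directly below between the fingers, yellow at (369,127), red cap at (143,111), green cap at (104,204). Now descend and grip.

Emit:
carry_out(motion=[{"tx":0.15,"ty":-0.95,"tz":-1.5,"turn":0},{"tx":0,"ty":0,"tz":-3.5,"turn":0},{"tx":0,"ty":0,"tz":-2.5,"turn":0},{"tx":0,"ty":0,"tz":-0.85,"turn":0},{"tx":0,"ty":0,"tz":0,"turn":0}])

```text
time: 3.35
tcp_pos: [0.586, -0.1682, 0.0762]
tcp_rot: [[-0.003, -0.003, -1.0], [1.0, 0.002, -0.003], [0.002, -1.0, 0.003]]
wrist_force: [0.0, 0.5, 0.7]
width: 0.0505
```

Emit:
carry_out(motion=[{"tx":0,"ty":0,"tz":0,"turn":0},{"tx":0,"ty":0,"tz":0,"turn":0},{"tx":0,"ty":0,"tz":0,"turn":0},{"tx":0,"ty":0,"tz":0,"turn":0},{"tx":0,"ty":0,"tz":0,"turn":0}], gripper=1, squeeze=30)

```text
time: 3.77
tcp_pos: [0.5872, -0.171, 0.0782]
tcp_rot: [[-0.0, 0.002, -1.0], [1.0, -0.0, -0.0], [-0.0, -1.0, -0.002]]
wrist_force: [-0.2, 0.5, 0.3]
width: 0.0215
```

Emit:
carry_out(motion=[{"tx":0,"ty":0,"tz":1.0,"turn":0},{"tx":0,"ty":0,"tz":2.0,"turn":0},{"tx":0,"ty":0,"tz":3.0,"turn":0},{"tx":0,"ty":0,"tz":3.0,"turn":0},{"tx":0,"ty":0,"tz":3.0,"turn":0}])

```text
time: 4.18
tcp_pos: [0.5863, -0.1711, 0.1994]
tcp_rot: [[0.0, 0.0, -1.0], [1.0, -0.0, 0.0], [-0.0, -1.0, -0.0]]
wrist_force: [1.3, -0.2, 0.4]
width: 0.0194
```

Emit:
carry_out(motion=[{"tx":0,"ty":1.0,"tz":3.0,"turn":0},{"tx":-0.3,"ty":3.0,"tz":2.1,"turn":0},{"tx":-0.3,"ty":3.8,"tz":0,"turn":0},{"tx":-0.3,"ty":3.8,"tz":0,"turn":0},{"tx":-0.3,"ty":3.8,"tz":0,"turn":0}])

```text
time: 4.6
tcp_pos: [0.5744, -0.0158, 0.2499]
tcp_rot: [[0.001, 0.002, -1.0], [1.0, 0.0, 0.001], [0.0, -1.0, -0.002]]
wrist_force: [-0.0, 0.5, -1.1]
width: 0.019
```

Emit:
carry_out(motion=[{"tx":-0.3,"ty":3.8,"tz":0,"turn":0},{"tx":-0.3,"ty":3.8,"tz":0,"turn":0},{"tx":-0.3,"ty":3.1,"tz":0,"turn":0},{"tx":0,"ty":1.0,"tz":0,"turn":0},{"tx":0,"ty":0,"tz":0,"turn":0}])

```text
time: 5.02
tcp_pos: [0.5651, 0.1041, 0.2489]
tcp_rot: [[-0.006, 0.0, -1.0], [1.0, 0.002, -0.006], [0.002, -1.0, -0.0]]
wrist_force: [0.8, 0.0, -0.3]
width: 0.0194
```

Emit:
carry_out(motion=[{"tx":0,"ty":0,"tz":0,"turn":0},{"tx":0,"ty":0,"tz":0,"turn":0}])

```text
time: 5.18
tcp_pos: [0.5659, 0.0979, 0.2487]
tcp_rot: [[0.002, 0.0, -1.0], [1.0, -0.001, 0.002], [-0.001, -1.0, -0.001]]
wrist_force: [0.5, 0.2, -0.2]
width: 0.0197
```

```bash
python3 look.py w4 .112 .13; python3 - <<'E'
from h import *
p,d=imaging.camera("side"); cv2.imwrite("pics/s4.png",cv2.resize(p[60:260,200:420,::-1],None,fx=3,fy=3))
E
```

```text
5.1833 [0.5659 0.0979 0.2487] [ 0.0022  1.     -0.001 ] 0.01971799507850358 [ 0.4702  0.2377 -0.2277]
[199. 137.] 798 [ 0.4078 -0.0361  0.112 ] [0.6224 0.0474 0.13  ] mid [0.5151 0.0056 0.121 ] [141. 141. 133.]
[447. 136.] 864 [0.4082 0.1491 0.112 ] [0.6249 0.2341 0.13  ] mid [0.5166 0.1916 0.121 ] [114. 114. 107.]
[321.  34.] 1234 [0.4127 0.076  0.112 ] [0.4563 0.1202 0.1205] mid [0.4345 0.0981 0.1163] [33. 32. 35.]
[397. 115.] 1000 [0.4775 0.1427 0.112 ] [0.5216 0.1866 0.1216] mid [0.4995 0.1647 0.1168] [34. 33. 36.]
[248. 117.] 994 [0.4796 0.0111 0.112 ] [0.5233 0.0547 0.1207] mid [0.5015 0.0329 0.1164] [33. 32. 35.]
[322. 116.] 515 [0.4874 0.0866 0.112 ] [0.5122 0.113  0.13  ] mid [0.4998 0.0998 0.121 ] [109. 114. 121.]
[324. 185.] 685 [0.5437 0.0783 0.112 ] [0.5861 0.1213 0.1203] mid [0.5649 0.0998 0.1161] [223. 126.  40.]
[561. 243.] 70 [0.6234 0.3303 0.1121] [0.6274 0.3542 0.1162] mid [0.6254 0.3422 0.1141] [194. 193. 194.]
[617. 242.] 178 [0.6227 0.37   0.112 ] [0.6266 0.421  0.1178] mid [0.6246 0.3955 0.1149] [255. 255. 255.]
```

View pics/w4.png

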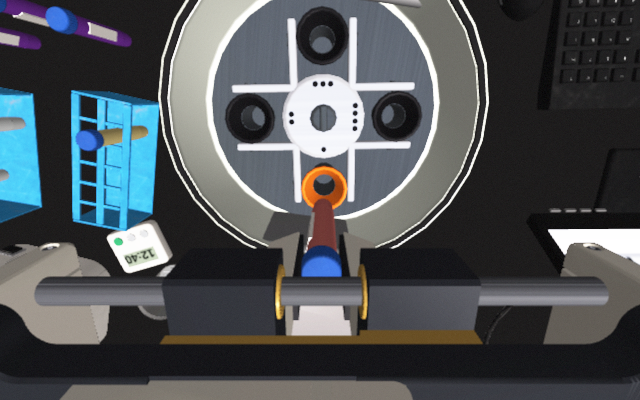

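View pics/s4.png

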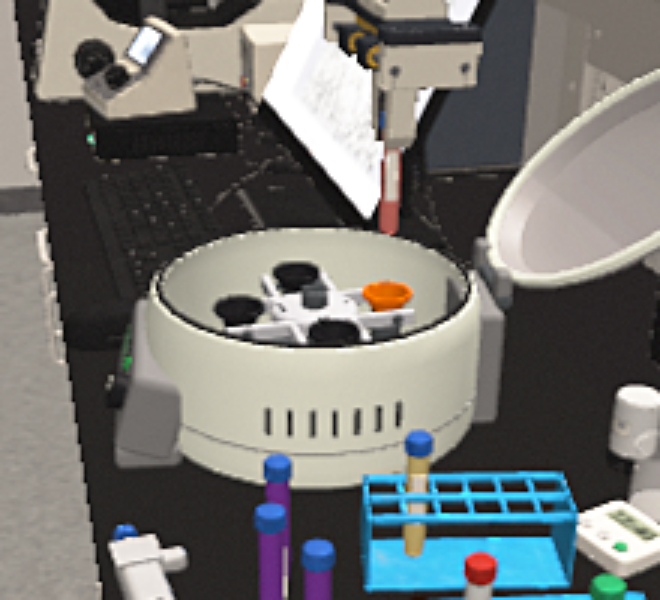

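Both pictures show the red tube hanging plumb over the orange funnel (324,185). The rotor hasn't moved.

Emit:
carry_out(motion=[{"tx":0,"ty":-0.05,"tz":-1.5,"turn":0},{"tx":0,"ty":0,"tz":-2.5,"turn":0},{"tx":0,"ty":0,"tz":-1.5,"turn":0},{"tx":0,"ty":0,"tz":0,"turn":0},{"tx":0,"ty":0,"tz":0,"turn":0}])

```text
time: 5.7
tcp_pos: [0.5654, 0.0982, 0.193]
tcp_rot: [[0.002, -0.001, -1.0], [1.0, -0.001, 0.002], [-0.001, -1.0, 0.001]]
wrist_force: [-0.3, 1.0, 0.9]
width: 0.0193
```

Emit:
carry_out(motion=[{"tx":0,"ty":0,"tz":-0.6,"turn":0},{"tx":0,"ty":0,"tz":-0.6,"turn":0},{"tx":0,"ty":0,"tz":-0.6,"turn":0},{"tx":0,"ty":0,"tz":-0.6,"turn":0},{"tx":0,"ty":0,"tz":0,"turn":0}])

```text
time: 6.12
tcp_pos: [0.5649, 0.0994, 0.168]
tcp_rot: [[-0.0, -0.002, -1.0], [1.0, -0.0, -0.0], [-0.0, -1.0, 0.002]]
wrist_force: [-0.5, -0.1, 0.5]
width: 0.0193
```

Emit:
carry_out(motion=[{"tx":0,"ty":0,"tz":-0.8,"turn":0},{"tx":0,"ty":0,"tz":-0.8,"turn":0},{"tx":0,"ty":0,"tz":-0.8,"turn":0},{"tx":0,"ty":0,"tz":-0.6,"turn":0},{"tx":0,"ty":0,"tz":0,"turn":0}])

```text
time: 6.53
tcp_pos: [0.5647, 0.0993, 0.1375]
tcp_rot: [[-0.0, -0.002, -1.0], [1.0, -0.001, -0.0], [-0.001, -1.0, 0.002]]
wrist_force: [-0.1, 0.1, -0.6]
width: 0.0196
```

Emit:
carry_out(motion=[{"tx":0,"ty":0,"tz":-0.3,"turn":0},{"tx":0,"ty":0,"tz":-0.2,"turn":0},{"tx":0,"ty":0,"tz":-0.1,"turn":0},{"tx":0,"ty":0,"tz":0,"turn":0},{"tx":0,"ty":0,"tz":0,"turn":0}])

```text
time: 6.95
tcp_pos: [0.5657, 0.0996, 0.1334]
tcp_rot: [[-0.0, 0.0, -1.0], [1.0, 0.0, -0.0], [0.0, -1.0, -0.0]]
wrist_force: [-0.3, -0.7, 0.2]
width: 0.0194
```

Emit:
carry_out(motion=[{"tx":0,"ty":0,"tz":-0.1,"turn":0},{"tx":0,"ty":0,"tz":-0.1,"turn":0},{"tx":0,"ty":0,"tz":0,"turn":0},{"tx":0,"ty":0,"tz":0,"turn":0}])

```text
time: 7.28
tcp_pos: [0.5657, 0.0996, 0.1313]
tcp_rot: [[-0.0, 0.0, -1.0], [1.0, 0.0, -0.0], [0.0, -1.0, -0.0]]
wrist_force: [-0.8, 0.1, 1.3]
width: 0.0195
```

Emit:
carry_out(motion=[{"tx":0,"ty":0,"tz":-0.1,"turn":0},{"tx":0,"ty":0,"tz":-0.1,"turn":0},{"tx":0,"ty":0,"tz":0,"turn":0},{"tx":0,"ty":0,"tz":0,"turn":0}])

```text
time: 7.62
tcp_pos: [0.5674, 0.0998, 0.1311]
tcp_rot: [[0.0, 0.004, -1.0], [1.0, 0.001, 0.0], [0.001, -1.0, -0.004]]
wrist_force: [-1.1, -0.7, 13.6]
width: 0.0195
```

Contact at 13.6 N and the expected height (0.131), so it is seated. Releasing, then going to the yellow tube.

Emit:
carry_out(motion=[{"tx":0,"ty":0,"tz":0.2,"turn":0},{"tx":0,"ty":0,"tz":0,"turn":0},{"tx":0,"ty":0,"tz":0,"turn":0},{"tx":0,"ty":0,"tz":0,"turn":0},{"tx":0,"ty":0,"tz":0,"turn":0}], gripper=0.45)

```text
time: 8.03
tcp_pos: [0.5653, 0.0995, 0.1309]
tcp_rot: [[-0.0, -0.001, -1.0], [1.0, -0.0, -0.0], [-0.0, -1.0, 0.001]]
wrist_force: [-0.1, 0.6, 0.4]
width: 0.0475
```

Emit:
carry_out(motion=[{"tx":0,"ty":0,"tz":1.5,"turn":0},{"tx":0,"ty":0,"tz":2.5,"turn":0},{"tx":0,"ty":0,"tz":3.0,"turn":0},{"tx":0,"ty":-1.0,"tz":2.8,"turn":0},{"tx":-0.7,"ty":-3.0,"tz":0,"turn":0}])

```text
time: 8.45
tcp_pos: [0.562, 0.0644, 0.2343]
tcp_rot: [[-0.007, 0.008, -1.0], [1.0, 0.004, -0.007], [0.004, -1.0, -0.008]]
wrist_force: [1.0, -0.6, -0.1]
width: 0.0503
```

Emit:
carry_out(motion=[{"tx":-0.7,"ty":-3.7,"tz":0,"turn":0},{"tx":-0.7,"ty":-3.7,"tz":0,"turn":0},{"tx":-0.7,"ty":-3.7,"tz":0,"turn":0},{"tx":-0.7,"ty":-3.7,"tz":0,"turn":0},{"tx":-0.7,"ty":-3.0,"tz":-2.0,"turn":0}])

```text
time: 8.87
tcp_pos: [0.5248, -0.1219, 0.212]
tcp_rot: [[0.002, 0.006, -1.0], [1.0, -0.001, 0.002], [-0.001, -1.0, -0.006]]
wrist_force: [1.3, 0.0, -1.1]
width: 0.0504
```

Emit:
carry_out(motion=[{"tx":-0.18,"ty":-1.06,"tz":-3.0,"turn":0},{"tx":0,"ty":0,"tz":-2.3,"turn":0},{"tx":0,"ty":0,"tz":0,"turn":0},{"tx":0,"ty":0,"tz":0,"turn":0},{"tx":0,"ty":0,"tz":0,"turn":0}])

```text
time: 9.28
tcp_pos: [0.5226, -0.1285, 0.1573]
tcp_rot: [[-0.001, 0.001, -1.0], [1.0, 0.0, -0.001], [0.0, -1.0, -0.001]]
wrist_force: [0.2, -1.2, 0.3]
width: 0.0503
```

```bash
python3 look.py w5 .099 .112; python3 - <<'E'
from h import *
p,P=cloud("top")
m=((P[...,2]>.135)&(P[...,2]<.18)&(P[...,0]>.4)&(P[...,0]<.6)&(P[...,1]>.02)&(P[...,1]<.18)); q=P[m]
print(len(q),q.min(0),q.max(0),p[m].mean(0)) if len(q) else 0
E
```

```text
9.2833 [ 0.5226 -0.1285  0.1573] [-0.0011  1.      0.0001] 0.050269224773696414 [ 0.2272 -1.2307  0.278 ]
[473. 115.] 2003 [ 0.3848 -0.047   0.099 ] [0.5463 0.0115 0.112 ] mid [ 0.4656 -0.0178  0.1055] [171. 172. 162.]
[219.  27.] 915 [ 0.3897 -0.2017  0.099 ] [ 0.4097 -0.1819  0.1038] mid [ 0.3997 -0.1918  0.1014] [ 86. 156. 244.]
[315.  58.] 824 [ 0.4075 -0.1422  0.099 ] [ 0.4272 -0.1226  0.1037] mid [ 0.4174 -0.1324  0.1014] [ 86. 157. 244.]
[147.  62.] 846 [ 0.4097 -0.2487  0.099 ] [ 0.4292 -0.2292  0.1038] mid [ 0.4195 -0.239   0.1014] [ 85. 156. 243.]
[607. 172.] 6925 [0.4188 0.0153 0.099 ] [0.5434 0.0991 0.112 ] mid [0.4811 0.0572 0.1055] [206. 206. 208.]
[566. 192.] 1106 [0.4853 0.0207 0.099 ] [0.5177 0.0499 0.112 ] mid [0.5015 0.0353 0.1055] [33. 33. 36.]
[534. 180.] 78 [0.4894 0.0186 0.099 ] [0.5061 0.0263 0.1029] mid [0.4978 0.0224 0.101 ] [48. 50. 53.]
[109. 200.] 687 [ 0.5008 -0.2905  0.099 ] [ 0.5205 -0.27    0.1062] mid [ 0.5107 -0.2802  0.1026] [229.  84.  78.]
[322. 214.] 603 [ 0.5117 -0.1383  0.0991] [ 0.5311 -0.1186  0.1064] mid [ 0.5214 -0.1285  0.1028] [ 81. 151. 236.]
89 [0.55825614 0.09095478 0.13531004] [0.57692276 0.1096884  0.16078968] [ 73.59550562  97.46067416 157.6741573 ]
```

Red reads as seated (its top measures 0.161, about 4 mm high like the rack caps). Yellow cap at (0.5214,-0.1285).

Emit:
carry_out(motion=[{"tx":0,"ty":0,"tz":-1.5,"turn":0},{"tx":0,"ty":0,"tz":-3.0,"turn":0},{"tx":0,"ty":0,"tz":-2.3,"turn":0},{"tx":0,"ty":0,"tz":-1.0,"turn":0},{"tx":0,"ty":0,"tz":0,"turn":0}])

```text
time: 9.8
tcp_pos: [0.5211, -0.1284, 0.0772]
tcp_rot: [[-0.001, -0.002, -1.0], [1.0, 0.0, -0.001], [0.0, -1.0, 0.002]]
wrist_force: [0.1, 0.6, 0.5]
width: 0.0506
```

Emit:
carry_out(motion=[{"tx":0,"ty":0,"tz":0,"turn":0},{"tx":0,"ty":0,"tz":0,"turn":0},{"tx":0,"ty":0,"tz":0,"turn":0},{"tx":0,"ty":0,"tz":0,"turn":0},{"tx":0,"ty":0,"tz":0,"turn":0}], gripper=1)

```text
time: 10.22
tcp_pos: [0.5224, -0.1292, 0.0791]
tcp_rot: [[-0.0, 0.001, -1.0], [1.0, -0.0, -0.0], [-0.0, -1.0, -0.001]]
wrist_force: [0.2, 0.3, 0.2]
width: 0.0216
```

Emit:
carry_out(motion=[{"tx":0,"ty":0,"tz":1.0,"turn":0},{"tx":0,"ty":0,"tz":3.0,"turn":0},{"tx":0,"ty":0,"tz":4.0,"turn":0},{"tx":0,"ty":0,"tz":4.0,"turn":0},{"tx":-0.5,"ty":1.0,"tz":3.5,"turn":0}])

```text
time: 10.63
tcp_pos: [0.5172, -0.1211, 0.2367]
tcp_rot: [[0.003, 0.002, -1.0], [1.0, -0.001, 0.003], [-0.001, -1.0, -0.002]]
wrist_force: [0.6, 0.1, -0.3]
width: 0.0197
```

Emit:
carry_out(motion=[{"tx":-1.2,"ty":2.5,"tz":1.6,"turn":0},{"tx":-1.3,"ty":3.5,"tz":0,"turn":0},{"tx":-1.3,"ty":3.5,"tz":0,"turn":0},{"tx":-1.3,"ty":3.5,"tz":0,"turn":0},{"tx":-1.3,"ty":3.5,"tz":0,"turn":0}])

```text
time: 11.05
tcp_pos: [0.4519, 0.0471, 0.2504]
tcp_rot: [[0.001, 0.001, -1.0], [1.0, 0.0, 0.001], [0.0, -1.0, -0.001]]
wrist_force: [1.3, 1.0, -0.7]
width: 0.0195
```

Emit:
carry_out(motion=[{"tx":-1.3,"ty":3.5,"tz":0,"turn":0},{"tx":-0.52,"ty":1.66,"tz":0,"turn":0},{"tx":0,"ty":0,"tz":0,"turn":0},{"tx":0,"ty":0,"tz":0,"turn":0},{"tx":0,"ty":0,"tz":0,"turn":0}])

```text
time: 11.47
tcp_pos: [0.4349, 0.0965, 0.2498]
tcp_rot: [[0.001, 0.001, -1.0], [1.0, -0.0, 0.001], [-0.0, -1.0, -0.001]]
wrist_force: [-0.3, 0.2, 0.3]
width: 0.0191
```

```bash
python3 look.py w6 .112 .13
```

```text
11.4667 [0.4349 0.0965 0.2498] [ 0.0008  1.     -0.0003] 0.019119611862641592 [-0.3147  0.169   0.2902]
[323. 127.] 1979 [ 0.3555 -0.0367  0.112 ] [0.4555 0.236  0.13  ] mid [0.4055 0.0997 0.121 ] [208. 208. 199.]
[323. 184.] 685 [0.4122 0.076  0.112 ] [0.453  0.1192 0.1201] mid [0.4326 0.0976 0.116 ] [53. 52. 55.]
[256. 235.] 222 [0.4788 0.012  0.112 ] [0.4967 0.0505 0.1199] mid [0.4878 0.0312 0.1159] [51. 50. 54.]
[391. 235.] 256 [0.4771 0.1448 0.112 ] [0.496  0.1851 0.1201] mid [0.4865 0.1649 0.1161] [54. 53. 57.]
```

View pics/w6.png

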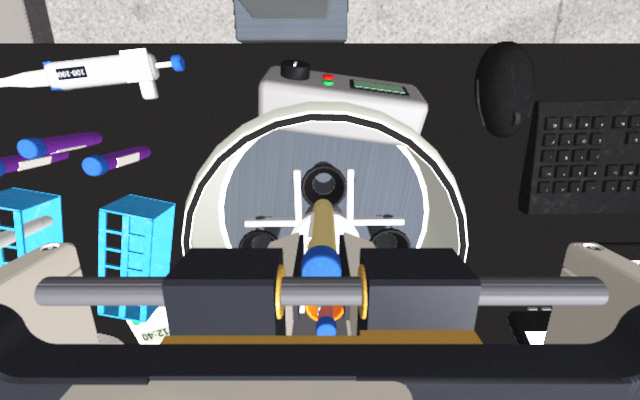

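The yellow tube hangs over the front bucket (323,184). The blue cap seated in the orange funnel shows behind at (326,325). Now insert.

Emit:
carry_out(motion=[{"tx":0,"ty":-0.02,"tz":-1.5,"turn":0},{"tx":0,"ty":0,"tz":-2.5,"turn":0},{"tx":0,"ty":0,"tz":-1.5,"turn":0},{"tx":0,"ty":0,"tz":0,"turn":0},{"tx":0,"ty":0,"tz":0,"turn":0}])

```text
time: 11.93
tcp_pos: [0.4346, 0.0961, 0.1941]
tcp_rot: [[0.002, -0.001, -1.0], [1.0, -0.001, 0.002], [-0.001, -1.0, 0.001]]
wrist_force: [-0.6, -0.3, 0.2]
width: 0.0196
```

Emit:
carry_out(motion=[{"tx":0,"ty":0,"tz":-0.6,"turn":0},{"tx":0,"ty":0,"tz":-0.6,"turn":0},{"tx":0,"ty":0,"tz":-0.6,"turn":0},{"tx":0,"ty":0,"tz":-0.6,"turn":0},{"tx":0,"ty":0,"tz":0,"turn":0}])

```text
time: 12.35
tcp_pos: [0.434, 0.0971, 0.1692]
tcp_rot: [[-0.0, -0.001, -1.0], [1.0, -0.0, -0.0], [-0.0, -1.0, 0.001]]
wrist_force: [-1.0, -1.0, -1.1]
width: 0.0189
```

Emit:
carry_out(motion=[{"tx":0,"ty":0,"tz":-0.8,"turn":0},{"tx":0,"ty":0,"tz":-0.8,"turn":0},{"tx":0,"ty":0,"tz":-0.8,"turn":0},{"tx":0,"ty":0,"tz":-0.6,"turn":0},{"tx":0,"ty":0,"tz":0,"turn":0}])

```text
time: 12.77
tcp_pos: [0.4338, 0.0971, 0.1388]
tcp_rot: [[-0.0, -0.002, -1.0], [1.0, -0.001, -0.0], [-0.001, -1.0, 0.002]]
wrist_force: [0.3, -0.3, 0.1]
width: 0.0191
```

Emit:
carry_out(motion=[{"tx":0,"ty":0,"tz":-0.3,"turn":0},{"tx":0,"ty":0,"tz":-0.3,"turn":0},{"tx":0,"ty":0,"tz":-0.2,"turn":0},{"tx":0,"ty":0,"tz":0,"turn":0},{"tx":0,"ty":0,"tz":0,"turn":0}])

```text
time: 13.18
tcp_pos: [0.4348, 0.0974, 0.1323]
tcp_rot: [[-0.0, 0.0, -1.0], [1.0, 0.0, -0.0], [0.0, -1.0, -0.0]]
wrist_force: [-0.4, -0.3, -1.1]
width: 0.0191
```

Emit:
carry_out(motion=[{"tx":0,"ty":0,"tz":-0.1,"turn":0},{"tx":0,"ty":0,"tz":-0.1,"turn":0},{"tx":0,"ty":0,"tz":0,"turn":0},{"tx":0,"ty":0,"tz":0,"turn":0}])

```text
time: 13.52
tcp_pos: [0.4367, 0.0979, 0.132]
tcp_rot: [[0.0, 0.004, -1.0], [1.0, 0.002, 0.0], [0.002, -1.0, -0.004]]
wrist_force: [-1.9, -0.5, 18.4]
width: 0.0197
```

Emit:
carry_out(motion=[{"tx":0,"ty":0,"tz":0.2,"turn":0},{"tx":0,"ty":0,"tz":0,"turn":0},{"tx":0,"ty":0,"tz":0,"turn":0},{"tx":0,"ty":0,"tz":0,"turn":0},{"tx":0,"ty":0,"tz":0,"turn":0}], gripper=0.45)

```text
time: 13.93
tcp_pos: [0.4344, 0.0973, 0.132]
tcp_rot: [[-0.0, -0.001, -1.0], [1.0, -0.0, -0.0], [-0.0, -1.0, 0.001]]
wrist_force: [-0.8, -0.0, -0.3]
width: 0.0478
```

Emit:
carry_out(motion=[{"tx":0,"ty":0,"tz":1.5,"turn":0},{"tx":0,"ty":0,"tz":2.5,"turn":0},{"tx":0,"ty":0,"tz":3.0,"turn":0},{"tx":0.3,"ty":-1.0,"tz":2.8,"turn":0},{"tx":1.0,"ty":-3.0,"tz":0,"turn":0}])

```text
time: 14.35
tcp_pos: [0.4494, 0.0613, 0.2349]
tcp_rot: [[-0.006, 0.006, -1.0], [1.0, 0.004, -0.006], [0.004, -1.0, -0.006]]
wrist_force: [2.0, 1.0, -0.4]
width: 0.0508
```

Emit:
carry_out(motion=[{"tx":1.2,"ty":-3.5,"tz":0,"turn":0},{"tx":1.2,"ty":-3.5,"tz":0,"turn":0},{"tx":1.2,"ty":-3.5,"tz":0,"turn":0},{"tx":1.2,"ty":-3.5,"tz":0,"turn":0},{"tx":1.2,"ty":-3.5,"tz":0,"turn":0}])

```text
time: 14.77
tcp_pos: [0.5077, -0.1194, 0.2301]
tcp_rot: [[-0.0, -0.0, -1.0], [1.0, 0.0, -0.0], [0.0, -1.0, 0.0]]
wrist_force: [0.1, 1.3, 0.6]
width: 0.0506
```

Emit:
carry_out(motion=[{"tx":1.2,"ty":-3.5,"tz":0,"turn":0},{"tx":1.2,"ty":-3.5,"tz":0,"turn":0},{"tx":1.2,"ty":-3.5,"tz":0,"turn":0},{"tx":1.2,"ty":-3.5,"tz":-1.0,"turn":0},{"tx":1.2,"ty":-3.5,"tz":-1.5,"turn":0}])

```text
time: 15.18
tcp_pos: [0.5688, -0.2948, 0.2059]
tcp_rot: [[-0.0, 0.002, -1.0], [1.0, -0.001, -0.0], [-0.001, -1.0, -0.002]]
wrist_force: [0.8, 0.3, 0.2]
width: 0.0501
```

Emit:
carry_out(motion=[{"tx":0.95,"ty":-2.75,"tz":-2.5,"turn":0},{"tx":0,"ty":0,"tz":-2.4,"turn":0},{"tx":0,"ty":0,"tz":0,"turn":0},{"tx":0,"ty":0,"tz":0,"turn":0},{"tx":0,"ty":0,"tz":0,"turn":0}])

```text
time: 15.6
tcp_pos: [0.5777, -0.3191, 0.1573]
tcp_rot: [[-0.001, 0.001, -1.0], [1.0, 0.0, -0.001], [0.0, -1.0, -0.001]]
wrist_force: [0.6, 0.4, 0.4]
width: 0.0505
```

```bash
python3 look.py w7 .099 .112; cat > seats.py <<'E'
from h import *
np.set_printoptions(precision=4,suppress=True)
p,P=cloud("top")
m=((P[...,2]>.137)&(P[...,2]<.19)&(P[...,0]>.4)&(P[...,0]<.6)&(P[...,1]>.0)&(P[...,1]<.2)).astype(np.uint8)
n,l,st,c=cv2.connectedComponentsWithStats(m)
for k in range(1,n):
    q=P[l==k]; print(st[k,4],q.min(0),q.max(0),(q.min(0)+q.max(0))/2,p[l==k].mean(0).round())
E
python3 seats.py
```

```text
15.6 [ 0.5777 -0.3191  0.1573] [-0.0015  1.      0.0005] 0.05050612839262614 [0.5635 0.3838 0.3929]
[380. 121.] 744 [ 0.5013 -0.2907  0.0991] [ 0.5211 -0.2702  0.1063] mid [ 0.5112 -0.2804  0.1027] [203.  61.  57.]
[320. 214.] 600 [ 0.5669 -0.3303  0.099 ] [ 0.5869 -0.3107  0.106 ] mid [ 0.5769 -0.3205  0.1025] [ 60. 178. 119.]
5 [0.5948 0.1849 0.138 ] [0.5989 0.1938 0.1408] [0.5969 0.1894 0.1394] [54. 53. 55.]
1 [0.5995 0.0122 0.1393] [0.5995 0.0122 0.1393] [0.5995 0.0122 0.1393] [56. 54. 55.]
2 [0.5956 0.0079 0.1376] [0.5977 0.01   0.1382] [0.5966 0.0089 0.1379] [82. 82. 79.]
3 [0.5835 0.1995 0.1374] [0.5874 0.2    0.1396] [0.5854 0.1998 0.1385] [71. 70. 71.]
5 [0.5876 0.1917 0.1373] [0.5908 0.1956 0.1395] [0.5892 0.1937 0.1384] [92. 92. 87.]
4 [0.5912 0.0011 0.1371] [0.5936 0.0055 0.1381] [0.5924 0.0033 0.1376] [93. 91. 86.]
82 [0.5585 0.0906 0.14  ] [0.577  0.1101 0.1607] [0.5677 0.1004 0.1503] [ 74. 102. 168.]
1 [0.5839 0.0007 0.1383] [0.5839 0.0007 0.1383] [0.5839 0.0007 0.1383] [163. 161. 161.]
85 [0.4269 0.0895 0.1388] [0.4458 0.1089 0.1616] [0.4364 0.0992 0.1502] [ 70. 106. 177.]
5 [0.4109 0.1936 0.1372] [0.4131 0.1999 0.1393] [0.412  0.1968 0.1383] [54. 53. 51.]
1 [0.4069 0.1956 0.138 ] [0.4069 0.1956 0.138 ] [0.4069 0.1956 0.138 ] [18. 16. 19.]
3 [0.4048 0.1888 0.137 ] [0.4072 0.1917 0.1391] [0.406  0.1902 0.1381] [76. 73. 73.]
2 [0.401  0.1848 0.1371] [0.4031 0.185  0.1373] [0.4021 0.1849 0.1372] [70. 72. 68.]
14 [0.4012 0.0019 0.137 ] [0.41  0.012 0.139] [0.4056 0.0069 0.138 ] [59. 58. 56.]
1 [0.4007 0.1886 0.1383] [0.4007 0.1886 0.1383] [0.4007 0.1886 0.1383] [15. 14. 18.]
```

Both blue caps read as seated (tops 0.161). Green cap at (0.577,-0.3205). Grip and carry it to the right-hand bucket (place 2).

Emit:
carry_out(motion=[{"tx":0,"ty":0,"tz":-1.5,"turn":0},{"tx":0,"ty":0,"tz":-3.0,"turn":0},{"tx":0,"ty":0,"tz":-2.3,"turn":0},{"tx":0,"ty":0,"tz":-1.0,"turn":0},{"tx":0,"ty":0,"tz":0,"turn":0}])

```text
time: 16.12
tcp_pos: [0.5765, -0.3188, 0.0771]
tcp_rot: [[-0.001, -0.002, -1.0], [1.0, 0.002, -0.001], [0.002, -1.0, 0.002]]
wrist_force: [-0.1, 0.4, -0.1]
width: 0.0509
```

Emit:
carry_out(motion=[{"tx":0,"ty":0,"tz":0,"turn":0},{"tx":0,"ty":0,"tz":0,"turn":0},{"tx":0,"ty":0,"tz":0,"turn":0},{"tx":0,"ty":0,"tz":0,"turn":0},{"tx":0,"ty":0,"tz":0,"turn":0}], gripper=1)

```text
time: 16.53
tcp_pos: [0.5777, -0.3204, 0.0793]
tcp_rot: [[-0.0, 0.001, -1.0], [1.0, -0.001, -0.0], [-0.001, -1.0, -0.001]]
wrist_force: [0.5, -0.1, -0.5]
width: 0.0216
```

Emit:
carry_out(motion=[{"tx":0,"ty":0,"tz":1.0,"turn":0},{"tx":0,"ty":0,"tz":3.0,"turn":0},{"tx":0,"ty":0,"tz":4.0,"turn":0},{"tx":0,"ty":0,"tz":4.0,"turn":0},{"tx":-0.3,"ty":1.2,"tz":3.5,"turn":0}])

```text
time: 16.95
tcp_pos: [0.5738, -0.3108, 0.2368]
tcp_rot: [[0.003, 0.002, -1.0], [1.0, -0.003, 0.003], [-0.003, -1.0, -0.002]]
wrist_force: [0.3, -1.1, -0.3]
width: 0.0199
```

Emit:
carry_out(motion=[{"tx":-0.6,"ty":2.7,"tz":1.6,"turn":0},{"tx":-0.8,"ty":3.7,"tz":0,"turn":0},{"tx":-0.8,"ty":3.7,"tz":0,"turn":0},{"tx":-0.8,"ty":3.7,"tz":0,"turn":0},{"tx":-0.8,"ty":3.7,"tz":0,"turn":0}])

```text
time: 17.37
tcp_pos: [0.5355, -0.1317, 0.2504]
tcp_rot: [[0.0, 0.001, -1.0], [1.0, 0.0, 0.0], [0.0, -1.0, -0.001]]
wrist_force: [0.2, 0.3, -0.3]
width: 0.0193
```

Emit:
carry_out(motion=[{"tx":-0.8,"ty":3.7,"tz":0,"turn":0},{"tx":-0.8,"ty":3.7,"tz":0,"turn":0},{"tx":-0.8,"ty":3.7,"tz":0,"turn":0},{"tx":-0.8,"ty":3.7,"tz":0,"turn":0},{"tx":-0.28,"ty":1.8,"tz":0,"turn":0}])

```text
time: 17.78
tcp_pos: [0.5, 0.0377, 0.2503]
tcp_rot: [[-0.005, 0.0, -1.0], [1.0, 0.002, -0.005], [0.002, -1.0, -0.0]]
wrist_force: [0.7, -0.6, -0.4]
width: 0.0196
```

Emit:
carry_out(motion=[{"tx":0,"ty":0,"tz":0,"turn":0},{"tx":0,"ty":0,"tz":0,"turn":0},{"tx":0,"ty":0,"tz":0,"turn":0}])

```text
time: 18.03
tcp_pos: [0.5016, 0.0318, 0.2499]
tcp_rot: [[0.001, 0.001, -1.0], [1.0, -0.0, 0.001], [-0.0, -1.0, -0.001]]
wrist_force: [-0.1, -0.7, -0.1]
width: 0.0196
```

```bash
python3 look.py w8 .112 .13
```

```text
18.0333 [0.5016 0.0318 0.2499] [ 0.0008  1.     -0.0004] 0.01959862913879808 [-0.0894 -0.7284 -0.0891]
[316.  70.] 1248 [ 0.3558 -0.0461  0.1121] [0.5198 0.1479 0.13  ] mid [0.4378 0.0509 0.121 ] [156. 156. 147.]
[525. 170.] 1092 [0.3889 0.1707 0.112 ] [0.5625 0.2342 0.13  ] mid [0.4757 0.2025 0.121 ] [123. 123. 116.]
[392. 112.] 785 [0.4122 0.0761 0.112 ] [0.4565 0.1201 0.1205] mid [0.4343 0.0981 0.1162] [42. 42. 47.]
[389. 116.] 91 [0.4281 0.089  0.112 ] [0.4435 0.0984 0.13  ] mid [0.4358 0.0937 0.121 ] [140. 133. 120.]
[462. 185.] 860 [0.4776 0.1424 0.112 ] [0.5216 0.1861 0.1206] mid [0.4996 0.1642 0.1163] [39. 38. 41.]
[323. 184.] 685 [0.4787 0.0112 0.112 ] [0.521  0.0544 0.1206] mid [0.4999 0.0328 0.1163] [40. 39. 43.]
[391. 186.] 511 [0.4835 0.0836 0.112 ] [0.5189 0.115  0.13  ] mid [0.5012 0.0993 0.121 ] [107. 111. 119.]
[390. 235.] 248 [0.5436 0.0799 0.1121] [0.5635 0.1196 0.1199] mid [0.5535 0.0998 0.116 ] [211. 130.  45.]
```

View pics/w8.png

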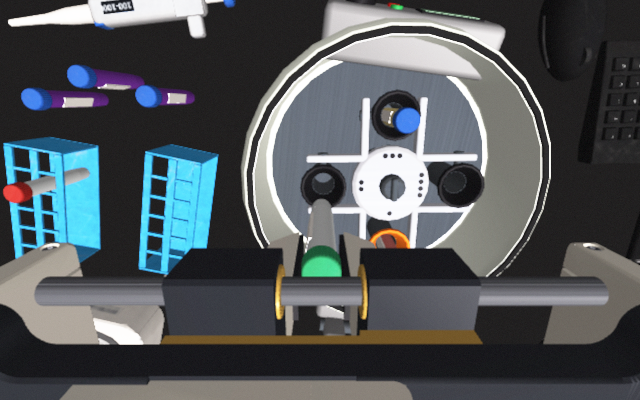

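The green-capped tube hangs over the right bucket (323,184), with yellow seated at the front (397,115). Inserting.

Emit:
carry_out(motion=[{"tx":0,"ty":-0.02,"tz":-1.5,"turn":0},{"tx":0,"ty":0,"tz":-2.5,"turn":0},{"tx":0,"ty":0,"tz":-1.5,"turn":0},{"tx":0,"ty":0,"tz":0,"turn":0},{"tx":0,"ty":0,"tz":0,"turn":0}])

```text
time: 18.5
tcp_pos: [0.5011, 0.0313, 0.1941]
tcp_rot: [[0.002, -0.001, -1.0], [1.0, -0.001, 0.002], [-0.001, -1.0, 0.001]]
wrist_force: [0.6, -0.0, 0.2]
width: 0.0193
```

Emit:
carry_out(motion=[{"tx":0,"ty":0,"tz":-0.6,"turn":0},{"tx":0,"ty":0,"tz":-0.6,"turn":0},{"tx":0,"ty":0,"tz":-0.6,"turn":0},{"tx":0,"ty":0,"tz":-0.6,"turn":0},{"tx":0,"ty":0,"tz":0,"turn":0}])

```text
time: 18.92
tcp_pos: [0.5006, 0.0326, 0.1691]
tcp_rot: [[-0.0, -0.002, -1.0], [1.0, -0.0, -0.0], [-0.0, -1.0, 0.002]]
wrist_force: [0.6, 1.2, -0.5]
width: 0.0194
```

Emit:
carry_out(motion=[{"tx":0,"ty":0,"tz":-0.8,"turn":0},{"tx":0,"ty":0,"tz":-0.8,"turn":0},{"tx":0,"ty":0,"tz":-0.8,"turn":0},{"tx":0,"ty":0,"tz":-0.6,"turn":0},{"tx":0,"ty":0,"tz":0,"turn":0}])

```text
time: 19.33
tcp_pos: [0.5004, 0.0325, 0.1387]
tcp_rot: [[-0.0, -0.002, -1.0], [1.0, -0.0, -0.0], [-0.0, -1.0, 0.002]]
wrist_force: [-0.1, -0.0, -0.2]
width: 0.0196
```

Emit:
carry_out(motion=[{"tx":0,"ty":0,"tz":-0.3,"turn":0},{"tx":0,"ty":0,"tz":-0.3,"turn":0},{"tx":0,"ty":0,"tz":-0.2,"turn":0},{"tx":0,"ty":0,"tz":0,"turn":0},{"tx":0,"ty":0,"tz":0,"turn":0}])

```text
time: 19.75
tcp_pos: [0.5015, 0.0326, 0.1323]
tcp_rot: [[-0.0, 0.0, -1.0], [1.0, 0.0, -0.0], [0.0, -1.0, -0.0]]
wrist_force: [0.1, -0.4, 0.2]
width: 0.0194
```

Emit:
carry_out(motion=[{"tx":0,"ty":0,"tz":-0.1,"turn":0},{"tx":0,"ty":0,"tz":-0.1,"turn":0},{"tx":0,"ty":0,"tz":0,"turn":0},{"tx":0,"ty":0,"tz":0,"turn":0}])

```text
time: 20.08
tcp_pos: [0.5033, 0.0328, 0.1321]
tcp_rot: [[-0.0, 0.004, -1.0], [1.0, 0.001, -0.0], [0.001, -1.0, -0.004]]
wrist_force: [-1.1, -0.8, 16.1]
width: 0.0195
```

Emit:
carry_out(motion=[{"tx":0,"ty":0,"tz":0.2,"turn":0},{"tx":0,"ty":0,"tz":0,"turn":0},{"tx":0,"ty":0,"tz":0,"turn":0},{"tx":0,"ty":0,"tz":0,"turn":0},{"tx":0,"ty":0,"tz":0,"turn":0}], gripper=0.58)

```text
time: 20.5
tcp_pos: [0.5011, 0.0326, 0.132]
tcp_rot: [[-0.0, -0.001, -1.0], [1.0, -0.0, -0.0], [-0.0, -1.0, 0.001]]
wrist_force: [-0.1, 1.0, 0.1]
width: 0.0387
```

Emit:
carry_out(motion=[{"tx":0,"ty":0,"tz":1.5,"turn":0},{"tx":0,"ty":0,"tz":2.5,"turn":0},{"tx":0,"ty":0,"tz":3.0,"turn":0},{"tx":0,"ty":-1.0,"tz":2.8,"turn":0},{"tx":0,"ty":-3.0,"tz":0,"turn":0}])

```text
time: 20.92
tcp_pos: [0.5042, -0.0033, 0.235]
tcp_rot: [[-0.007, 0.007, -1.0], [1.0, 0.003, -0.006], [0.003, -1.0, -0.007]]
wrist_force: [1.3, -0.5, -0.3]
width: 0.0382
```

Emit:
carry_out(motion=[{"tx":0.2,"ty":-3.8,"tz":0,"turn":0},{"tx":0.2,"ty":-3.8,"tz":0,"turn":0},{"tx":0.2,"ty":-3.8,"tz":0,"turn":0},{"tx":0.2,"ty":-3.8,"tz":0,"turn":0},{"tx":0.18,"ty":-3.8,"tz":0,"turn":0}], gripper=0.45)

```text
time: 21.33
tcp_pos: [0.5108, -0.199, 0.2301]
tcp_rot: [[-0.001, -0.0, -1.0], [1.0, 0.0, -0.001], [0.0, -1.0, 0.0]]
wrist_force: [0.6, 0.8, 0.4]
width: 0.0506
```

Emit:
carry_out(motion=[{"tx":0,"ty":-3.7,"tz":-1.0,"turn":0},{"tx":0,"ty":-3.0,"tz":-2.0,"turn":0},{"tx":0,"ty":-1.63,"tz":-2.4,"turn":0},{"tx":0,"ty":0,"tz":-2.0,"turn":0},{"tx":0,"ty":0,"tz":0,"turn":0}])

```text
time: 21.75
tcp_pos: [0.5083, -0.2809, 0.1521]
tcp_rot: [[0.002, -0.007, -1.0], [1.0, 0.002, 0.002], [0.002, -1.0, 0.007]]
wrist_force: [-0.3, 0.8, 0.7]
width: 0.0505
```

Emit:
carry_out(motion=[{"tx":0,"ty":0,"tz":0,"turn":0},{"tx":0,"ty":0,"tz":0,"turn":0}])

```text
time: 21.92
tcp_pos: [0.5118, -0.2801, 0.1571]
tcp_rot: [[-0.001, 0.001, -1.0], [1.0, 0.0, -0.001], [0.0, -1.0, -0.001]]
wrist_force: [0.0, 0.1, 0.1]
width: 0.0502
```

```bash
python3 look.py w9 .099 .112; python3 seats.py | awk '$1>30'
```

```text
21.9167 [ 0.5118 -0.2801  0.1571] [-0.0012  1.      0.0001] 0.05020753068681874 [0.037  0.0615 0.1132]
[462.  46.] 875 [ 0.3899 -0.2018  0.099 ] [ 0.4099 -0.1822  0.1033] mid [ 0.3999 -0.192   0.1012] [ 83. 153. 239.]
[551.  76.] 832 [ 0.4073 -0.1431  0.099 ] [ 0.4272 -0.1232  0.1039] mid [ 0.4173 -0.1332  0.1015] [ 81. 150. 236.]
[385.  80.] 782 [ 0.4099 -0.2495  0.099 ] [ 0.4292 -0.2297  0.1036] mid [ 0.4196 -0.2396  0.1013] [ 84. 155. 242.]
[321. 215.] 601 [ 0.501  -0.2906  0.099 ] [ 0.521  -0.2709  0.1069] mid [ 0.511  -0.2808  0.1029] [232.  88.  84.]
86 [0.5578 0.0908 0.1385] [0.5774 0.1097 0.1609] [0.5676 0.1003 0.1497] [ 75. 101. 166.]
83 [0.4937 0.0234 0.1378] [0.5121 0.0424 0.1608] [0.5029 0.0329 0.1493] [ 76. 159. 112.]
84 [0.4271 0.0891 0.1395] [0.446  0.1067 0.1599] [0.4365 0.0979 0.1497] [ 70. 106. 176.]
```

Three are seated. Red cap at (0.511,-0.2808); it goes to the left bucket, carried 1 cm higher to clear the seated green cap.

Emit:
carry_out(motion=[{"tx":0,"ty":0,"tz":-1.5,"turn":0},{"tx":0,"ty":0,"tz":-3.0,"turn":0},{"tx":0,"ty":0,"tz":-2.3,"turn":0},{"tx":0,"ty":0,"tz":-1.0,"turn":0},{"tx":0,"ty":0,"tz":0,"turn":0}])

```text
time: 22.43
tcp_pos: [0.5105, -0.2796, 0.0771]
tcp_rot: [[-0.001, -0.002, -1.0], [1.0, 0.001, -0.001], [0.001, -1.0, 0.002]]
wrist_force: [-1.4, -0.6, 0.3]
width: 0.0503
```

Emit:
carry_out(motion=[{"tx":0,"ty":0,"tz":0,"turn":0},{"tx":0,"ty":0,"tz":0,"turn":0},{"tx":0,"ty":0,"tz":0,"turn":0},{"tx":0,"ty":0,"tz":0,"turn":0},{"tx":0,"ty":0,"tz":0,"turn":0}], gripper=1)

```text
time: 22.85
tcp_pos: [0.5116, -0.2809, 0.0791]
tcp_rot: [[-0.0, 0.001, -1.0], [1.0, -0.0, -0.0], [-0.0, -1.0, -0.001]]
wrist_force: [-0.6, 0.0, 0.5]
width: 0.0218
```

Emit:
carry_out(motion=[{"tx":0,"ty":0,"tz":1.0,"turn":0},{"tx":0,"ty":0,"tz":3.0,"turn":0},{"tx":0,"ty":0,"tz":4.0,"turn":0},{"tx":0,"ty":0,"tz":4.0,"turn":0},{"tx":0,"ty":1.0,"tz":3.5,"turn":0}])

```text
time: 23.27
tcp_pos: [0.5105, -0.2729, 0.2368]
tcp_rot: [[0.003, 0.001, -1.0], [1.0, -0.002, 0.003], [-0.002, -1.0, -0.001]]
wrist_force: [0.6, -0.5, 0.1]
width: 0.0193
```

Emit:
carry_out(motion=[{"tx":0,"ty":2.5,"tz":2.6,"turn":0},{"tx":-0.1,"ty":3.8,"tz":0,"turn":0},{"tx":-0.1,"ty":3.8,"tz":0,"turn":0},{"tx":-0.1,"ty":3.8,"tz":0,"turn":0},{"tx":-0.1,"ty":3.8,"tz":0,"turn":0}])

```text
time: 23.68
tcp_pos: [0.5067, -0.0922, 0.2605]
tcp_rot: [[0.0, 0.001, -1.0], [1.0, 0.0, 0.0], [0.0, -1.0, -0.001]]
wrist_force: [0.4, -0.4, -1.0]
width: 0.0192
```

Emit:
carry_out(motion=[{"tx":-0.15,"ty":3.8,"tz":0,"turn":0},{"tx":-0.15,"ty":3.8,"tz":0,"turn":0},{"tx":-0.15,"ty":3.8,"tz":0,"turn":0},{"tx":-0.15,"ty":3.8,"tz":0,"turn":0},{"tx":-0.15,"ty":3.8,"tz":0,"turn":0}])

```text
time: 24.1
tcp_pos: [0.4992, 0.0979, 0.2604]
tcp_rot: [[0.0, 0.001, -1.0], [1.0, 0.0, 0.0], [0.0, -1.0, -0.001]]
wrist_force: [1.1, -0.5, -0.5]
width: 0.0196
```

Emit:
carry_out(motion=[{"tx":0,"ty":3.8,"tz":0,"turn":0},{"tx":0,"ty":3.0,"tz":0,"turn":0},{"tx":0,"ty":0,"tz":0,"turn":0},{"tx":0,"ty":0,"tz":0,"turn":0},{"tx":0,"ty":0,"tz":0,"turn":0}])

```text
time: 24.52
tcp_pos: [0.4997, 0.1634, 0.2597]
tcp_rot: [[0.0, 0.0, -1.0], [1.0, -0.001, 0.0], [-0.001, -1.0, -0.0]]
wrist_force: [0.2, -0.8, -0.4]
width: 0.0195
```

```bash
python3 look.py w10 .112 .13
```

```text
24.5167 [0.4997 0.1634 0.2597] [ 0.0003  1.     -0.0007] 0.01952412756602411 [ 0.1996 -0.8344 -0.3861]
[326.  72.] 1191 [0.3553 0.0463 0.1121] [0.5226 0.2436 0.13  ] mid [0.4389 0.145  0.121 ] [190. 191. 181.]
[128. 175.] 914 [ 0.3887 -0.0367  0.112 ] [0.5663 0.0285 0.13  ] mid [ 0.4775 -0.0041  0.121 ] [162. 163. 153.]
[253. 114.] 749 [0.4124 0.0765 0.112 ] [0.4557 0.12   0.1202] mid [0.434  0.0982 0.1161] [40. 39. 44.]
[257. 117.] 64 [0.4281 0.0984 0.1126] [0.4428 0.1064 0.13  ] mid [0.4354 0.1024 0.1213] [147. 132.  89.]
[323. 182.] 686 [0.4771 0.1431 0.112 ] [0.5193 0.1867 0.1198] mid [0.4982 0.1649 0.1159] [38. 37. 41.]
[192. 184.] 776 [0.479  0.0112 0.1121] [0.5225 0.0552 0.1298] mid [0.5007 0.0332 0.1209] [59. 59. 60.]
[256. 185.] 452 [0.4847 0.084  0.112 ] [0.5169 0.1113 0.13  ] mid [0.5008 0.0977 0.121 ] [107. 111. 118.]
[257. 233.] 250 [0.5438 0.0779 0.112 ] [0.5655 0.1192 0.1199] mid [0.5546 0.0985 0.116 ] [223. 135.  47.]
[261. 242.] 77 [0.5592 0.0933 0.112 ] [0.563  0.1076 0.1267] mid [0.5611 0.1004 0.1194] [124.  73.  68.]
```

View pics/w10.png

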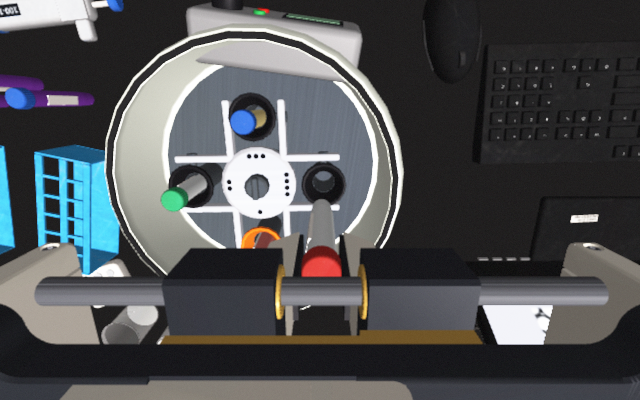

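The red-capped tube hangs over the left bucket (323,182). Green is seated at right, yellow at front and red in orange. Inserting.

Emit:
carry_out(motion=[{"tx":0,"ty":0,"tz":-2.0,"turn":0},{"tx":0,"ty":0,"tz":-2.5,"turn":0},{"tx":0,"ty":0,"tz":-2.0,"turn":0},{"tx":0,"ty":0,"tz":0,"turn":0},{"tx":0,"ty":0,"tz":0,"turn":0}])

```text
time: 24.98
tcp_pos: [0.4994, 0.1627, 0.1942]
tcp_rot: [[0.002, -0.002, -1.0], [1.0, -0.001, 0.002], [-0.001, -1.0, 0.002]]
wrist_force: [-0.0, 0.6, 0.8]
width: 0.0193
```

Emit:
carry_out(motion=[{"tx":0,"ty":0,"tz":-0.6,"turn":0},{"tx":0,"ty":0,"tz":-0.6,"turn":0},{"tx":0,"ty":0,"tz":-0.6,"turn":0},{"tx":0,"ty":0,"tz":-0.6,"turn":0},{"tx":0,"ty":0,"tz":0,"turn":0}])

```text
time: 25.4
tcp_pos: [0.499, 0.1641, 0.1692]
tcp_rot: [[-0.0, -0.001, -1.0], [1.0, -0.001, -0.0], [-0.001, -1.0, 0.001]]
wrist_force: [-0.1, -0.4, 0.6]
width: 0.0192
```

Emit:
carry_out(motion=[{"tx":0,"ty":0,"tz":-0.8,"turn":0},{"tx":0,"ty":0,"tz":-0.8,"turn":0},{"tx":0,"ty":0,"tz":-0.8,"turn":0},{"tx":0,"ty":0,"tz":-0.6,"turn":0},{"tx":0,"ty":0,"tz":0,"turn":0}])

```text
time: 25.82
tcp_pos: [0.4987, 0.164, 0.1386]
tcp_rot: [[-0.0, -0.002, -1.0], [1.0, -0.001, -0.0], [-0.001, -1.0, 0.002]]
wrist_force: [-0.3, 0.2, -0.4]
width: 0.0195
```

Emit:
carry_out(motion=[{"tx":0,"ty":0,"tz":-0.3,"turn":0},{"tx":0,"ty":0,"tz":-0.3,"turn":0},{"tx":0,"ty":0,"tz":-0.2,"turn":0},{"tx":0,"ty":0,"tz":0,"turn":0},{"tx":0,"ty":0,"tz":0,"turn":0}])

```text
time: 26.23
tcp_pos: [0.4998, 0.1644, 0.1323]
tcp_rot: [[-0.0, 0.0, -1.0], [1.0, 0.0, -0.0], [0.0, -1.0, -0.0]]
wrist_force: [0.4, 0.0, 0.1]
width: 0.0194
```

Emit:
carry_out(motion=[{"tx":0,"ty":0,"tz":-0.1,"turn":0},{"tx":0,"ty":0,"tz":-0.1,"turn":0},{"tx":0,"ty":0,"tz":0,"turn":0},{"tx":0,"ty":0,"tz":0,"turn":0}])

```text
time: 26.57
tcp_pos: [0.5014, 0.1648, 0.1321]
tcp_rot: [[0.0, 0.004, -1.0], [1.0, 0.002, 0.0], [0.002, -1.0, -0.004]]
wrist_force: [-0.2, -0.9, 15.7]
width: 0.0194
```

Seated at 15.7 N. Release, retreat up and away, then check.

Emit:
carry_out(motion=[{"tx":0,"ty":0,"tz":0.2,"turn":0},{"tx":0,"ty":0,"tz":0,"turn":0},{"tx":0,"ty":0,"tz":0,"turn":0},{"tx":0,"ty":0,"tz":0,"turn":0},{"tx":0,"ty":0,"tz":0,"turn":0}], gripper=0.58)

```text
time: 26.98
tcp_pos: [0.4994, 0.1643, 0.132]
tcp_rot: [[-0.0, -0.0, -1.0], [1.0, -0.0, -0.0], [-0.0, -1.0, 0.0]]
wrist_force: [0.0, -0.8, -0.2]
width: 0.0385
```

Emit:
carry_out(motion=[{"tx":0,"ty":0,"tz":1.5,"turn":0},{"tx":0,"ty":0,"tz":2.5,"turn":0},{"tx":0,"ty":0,"tz":3.0,"turn":0},{"tx":0,"ty":0,"tz":3.0,"turn":0},{"tx":-1.0,"ty":2.5,"tz":0,"turn":0}])

```text
time: 27.4
tcp_pos: [0.4942, 0.1855, 0.2377]
tcp_rot: [[0.007, 0.008, -1.0], [1.0, 0.001, 0.007], [0.001, -1.0, -0.008]]
wrist_force: [1.0, -0.5, 0.3]
width: 0.0387
```

Emit:
carry_out(motion=[{"tx":-1.0,"ty":3.5,"tz":0,"turn":0},{"tx":-1.0,"ty":3.5,"tz":0,"turn":0},{"tx":-1.0,"ty":3.5,"tz":0,"turn":0},{"tx":-1.0,"ty":3.5,"tz":0,"turn":0},{"tx":-1.0,"ty":3.5,"tz":0,"turn":0}])

```text
time: 27.82
tcp_pos: [0.4388, 0.3658, 0.2321]
tcp_rot: [[-0.0, -0.0, -1.0], [1.0, -0.0, -0.0], [-0.0, -1.0, 0.0]]
wrist_force: [0.5, -0.7, 0.2]
width: 0.0389
```

Emit:
carry_out(motion=[{"tx":-1.0,"ty":3.0,"tz":0,"turn":0},{"tx":0,"ty":0,"tz":0,"turn":0},{"tx":0,"ty":0,"tz":0,"turn":0},{"tx":0,"ty":0,"tz":0,"turn":0}])

```text
time: 28.15
tcp_pos: [0.4297, 0.3937, 0.2318]
tcp_rot: [[-0.0, -0.0, -1.0], [1.0, -0.001, -0.0], [-0.001, -1.0, 0.0]]
wrist_force: [0.2, -0.6, 0.6]
width: 0.039
```

```bash
python3 seats.py | awk '$1>30'; python3 - <<'E'
from h import *
a,_=imaging.camera("top"); b,_=imaging.camera("side")
a=cv2.resize(a[110:290,170:430],None,fx=3,fy=3); cv2.imwrite("pics/end.png",a[:,:,::-1])
E
```

```text
86 [0.558  0.0912 0.1382] [0.5769 0.1101 0.1603] [0.5675 0.1006 0.1493] [ 70.  95. 155.]
90 [0.4915 0.155  0.1371] [0.5111 0.1745 0.1614] [0.5013 0.1647 0.1492] [157.  67.  62.]
80 [0.4925 0.0235 0.1376] [0.5126 0.0426 0.1606] [0.5026 0.033  0.1491] [ 71. 148. 104.]
86 [0.4265 0.089  0.1378] [0.4461 0.1091 0.1607] [0.4363 0.099  0.1493] [ 65.  98. 162.]
```

View pics/end.png

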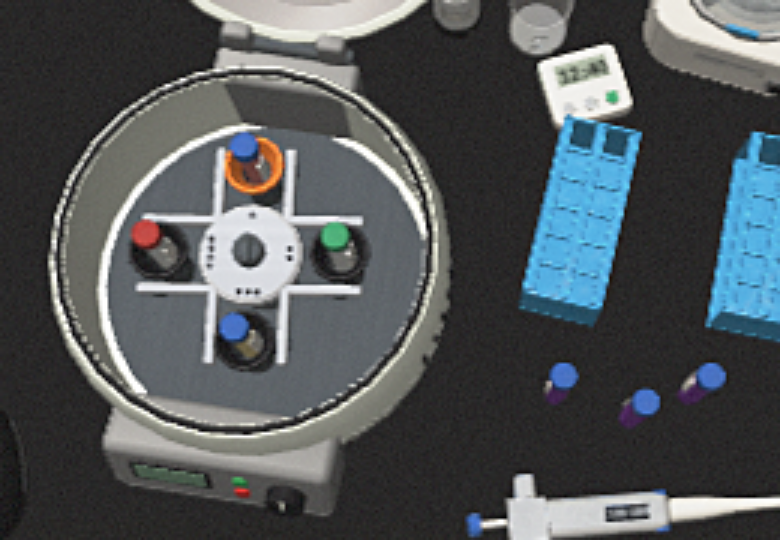

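The picture shows red contents in orange (245,155), green cap next clockwise (335,240), yellow opposite orange (237,330) and red cap opposite green (147,238). All four tops are level, the decoys are untouched and the arm is clear.

```bash
python3 -c "
from cell import manip; print(manip.close_job())"
```

```text
the job is handed in; nothing more can be done
None
```

All four tubes are loaded for a balanced spin, and the job was handed in at about 28 s of the 106 s allowed:
- **Red contents:** in the orange-collared bucket (place 1).
- **Yellow contents:** straight across from it (place 3).
- **Green cap:** next clockwise from the red contents (place 2).
- **Red cap:** straight across from the green cap (place 4).

**Seating:** I pressed each tube down until it met the bucket floor, at 13.6 to 18.4 N and the same height each time. In the last top-camera check, all four tops measured 0.160–0.161 m against the 0.157 m expected. That camera reads about 4 mm high, as it also did on the racked caps, so I take all four as fully home.

**Surroundings:** The rotor had not measurably turned, the purple look-alikes were untouched, and the gripper was clear of everything.

**Failed or disagreed:** My first three move calls were refused for missing fields; nothing moved, and I resent them complete. The networks confused some look-alikes, so I took positions from depth images and the pictures instead.

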